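# Clear the cone tray and put the centring cone away

### The arm

A 6-joint arm with a two-finger parallel gripper is mounted at the origin on the work surface. World frame = base frame: x ahead of the robot, y to its left, z up, the work surface at z = 0. Lengths are in m, angles in degrees, forces in N, time in s.
With the tool pointing down it reaches from about 0.375 to 0.9 m from the base axis. Payload 3.1 kg.
Tool frame: the origin (TCP) lies on the centre line of the jaws, within the pads' length; the fingertips stand 8 mm ahead of it and the grasp point (between the pads) lies 11 mm behind it; z points along the fingers, y is the direction in which the jaws open and shut (so a half turn about z gives the same grasp; the last joint's range is limited). The gripper opens to 87 mm and grips with 3 to 60 N. Pads are 19 mm wide; open, the fingers measure 117 mm over their backs; the gripper's body (75 mm by 190 mm) begins 51 mm behind the grasp point.
Start: joints at [53.715, 30.224, 82.088, -0, 67.689, -10.227], TCP at [0.275, 0.561, 0.231] pointing down, gripper open.
Joint ranges: [-176.69, 176.69], [-43.24, 126.21], [12.49, 139.97], [-82, 262], [0, 151.66], [-163.58, 163.58]. Speed limits (degrees/s): [159.86, 159.86, 180, 180, 180, 180].

### API

Orientations are given as a 3x3 rotation matrix whose columns are the frame's x, y, z axes.
In Python, from rig import * gives the robot as it stands. The module is installed in compiled form; this text tells all that it offers.
- The arm moves only by the tool arm_command, never from a script. Its argument "commands" is a list of rows, each an object with "translation": the shift along the tool's x, y, z scaled (see below), a list of three; "dr": the turn, a rotation vector about the tool's x, y, z scaled (see below), a list of three; "jaw": the closure, from 0 (fully open) to 1 (shut). In form: [{"translation": [x, y, z], "dr": [ax, ay, az], "jaw": jaw}, ...]. A call has 1 to 12 rows; each row shifts and turns the commanded pose from where the row before left it, along the tool's axes as they then stand; what a row does not reach is not made up. The controller multiplies each number of a shift by 25 mm and each number of a turn by 6 degrees. A row lasts 1/12 s, in which the tool goes at most 41.7 mm and 7.16 degrees, less where a joint would pass 70% of its speed; a pose out of reach is approached as far as the arm can. A call with a number of a shift or a turn outside -1 to 1 is refused whole. A call with a gripper value outside its range is refused whole. The fingers move at their own pace and stop on an object; the grip force is fixed at half the most. Time passes only in rows, so rows that do not move let the fingers close. It gives the time, the measured TCP pose, the force and the opening at its end, in the units of the state.
- read_state(): the state, without advancing time (a new reading comes with each control period).
- capture(name): name is "scene" or "top"; returns (picture, depth): 420x560x3 uint8, red, green, blue; 420x560 float32, m along the optical axis (not along the pixel's ray), 0 where there is no reading.
- camera_model(name): a dict with "intrinsics" (3x3 intrinsics, pixels), "pose" (4x4, takes a point from camera to world coordinates). Camera axes: x right, y down, z forward; pixel columns grow to the right and rows downward; lengths in m; the calibration is good to about 2 mm. A picture is of the moment at which its call begins. camera_model takes no time and is no camera call.
- hand_in(): hands the job in, once; it reports no verdict.
The state is a dict: "time_s": time; "joint_positions": joint angles; "qvel": joint speeds; "tau": joint torques, N m; "position": TCP position; "tcp_rot": TCP orientation; "force": force on the tool from outside, world axes, zero at the start; "moment": the same for the moment, N m; "opening": opening from 0.0 (shut) to 1.0 (fully open).
Only numpy, scipy, OpenCV 4.12 (cv2) and the standard library are available. Lean on these libraries where they do the work, as an engineer would, in place of code of your own. Each camera call takes 0.05 s, during which the arm holds its last target.

### The job

Somebody has left a wheel-nut socket standing in the empty well of the wheel balancer's cone tray. First take that socket out and put it in the blue bin; then set the large centring cone, which stands on the bench, down in the well the socket was in, upright and resting flat on the well's floor. Do not drop the cone, and leave the other two cones, the flat spacer ring and the can where they are.

Things in the scene. Friction and masses are not known exactly. Their poses are not given: they have to be found in the camera images.
- socket_mid (a point): Wheel-nut socket: round, dark steel, 80 mm tall, diameter 34 mm up to 50 mm height and 31 mm above 53 mm, about 0.25 kg, standing on end on the floor of one of the tray's three wells (which one varies), within 10 mm of the well's middle. The point is its centre, 40 mm above its lower end; z is its long axis.
- cone_mid (a point): Large bright steel centring cone, 0.6 kg, 84 mm tall, on the bench left or right of the tray, wide end down: foot 72 mm across and 12 mm high, taper to 42 mm height, then a round collar 40 mm across up to the top (grip there). The point is on its axis 42 mm above its underside; z up. The two smaller cones in the tray (66 and 72 mm tall, feet 52 and 60 mm across) stay.
- tray: Grey plastic cone tray, fixed, 108 mm (x) by 318 mm (y), 26 mm high, with three square wells in a row along its y, open above. Origin: centre of its underside, z up; well centres at y = -104, 0 and +104 mm, x = 0. Wells are 96 mm (x) by 98 mm (y), walls 6 mm; well floors 6 mm above the origin, rims 26 mm. A smaller cone stands in each of the two wells without the socket.
- bin: Blue open-topped plastic bin, fixed to the bench on the side opposite the large cone: 136 mm (x) by 166 mm (y), 45 mm high, walls and floor 4 mm thick. Origin: centre of its underside, on the bench; z up. On the bench between bin and cone lies a flat steel spacer ring (72 mm across, 30 mm high), not to be moved; a can 160 mm tall stands left of the tray.
There are look-alikes about, which are no part of the job. What is shaped like the part that bears cone_mid but orange is not meant.

How it is judged (in metres and radians):
On the way, in this order (a step that is already met when the one before it is completed fails the run):
1. the socket lies or stands in the blue bin, let go, while the large cone has not been moved (x of socket_mid in the frame of bin between -0.064 and 0.064 m and y of socket_mid in the frame of bin between -0.079 and 0.079 m and z of socket_mid in the frame of bin between 0.005 and 0.065 m and contact force between socket and the fingers below 0.5 N and distance of cone_mid from where it was at the start of the episode below 0.03 m), for 0.2 s.
2. the large cone stands upright on the floor of the freed well, let go (x of cone_mid in the frame of tray between -0.018 and 0.018 m and z of cone_mid in the frame of tray between 0.042 and 0.054 m and (y of cone_mid in the frame of tray between -0.122 and -0.086 m or y of cone_mid in the frame of tray between -0.018 and 0.018 m or y of cone_mid in the frame of tray between 0.086 and 0.122 m) and angle between cone_mid's own z axis and vertical below 0.15 rad and contact force between cone and the fingers below 0.5 N), for 0.2 s.
At the end, for the whole second after the job is handed in: The socket is inside the blue bin (centre within its walls and under 65 mm above its underside); the large cone stands upright (0.15 rad) on the floor of a well (seated height within 6 mm), its axis within 18 mm of the well's centre in tray x and y; both let go and at rest (all of step 2 and x of socket_mid in the frame of bin between -0.064 and 0.064 m and y of socket_mid in the frame of bin between -0.079 and 0.079 m and z of socket_mid in the frame of bin between 0.005 and 0.065 m and contact force between socket and the fingers below 0.5 N and linear speed of each of cone, socket below 0.02 m/s); the robot touches nothing.
It fails at once if the smallest cone in the tray is shifted more than 25 mm or tipped over (distance of cone_s from where it was at the start of the episode above 0.025 m or angle between cone_s's own z axis and vertical above 0.5 rad).
It fails at once if the middle-sized cone in the tray is shifted more than 25 mm or tipped over (distance of cone_m from where it was at the start of the episode above 0.025 m or angle between cone_m's own z axis and vertical above 0.5 rad).
It fails at once if the flat spacer ring is shifted more than 25 mm or tipped over (distance of spacer from where it was at the start of the episode above 0.025 m or angle between spacer's own z axis and vertical above 0.5 rad).
It fails at once if the can is shifted more than 25 mm or tipped over (distance of can from where it was at the start of the episode above 0.025 m or angle between can's own z axis and vertical above 0.5 rad).
It fails at once if the large cone is dropped from more than about 30 mm (it falls free faster than 0.8 m/s) (linear speed of cone above 0.8 m/s and contact force between cone and the fingers below 0.2 N).
It also fails if it takes over 53 s, if anything falls off the work surface, if the arm or the gripper's body presses on something with over 40 N, if the wrist force passes 120 N, or if a joint passes its speed limit or range.

## Working session

There is one attempt and no reset: what is moved stays moved. The work goes in short steps, Python scripts to look and compute and a tool call to move; the robot and the scene stay as the last step left them, time stands still between calls to the robot, and variables do not carry over. Pictures are saved under pics/ and viewed, and the job is handed in when it is done.

Besides the shell and the picture viewer there is one more tool, called after ">>>" as name(argument=value, ...) on one line, values as JSON. arm_command: Moves the arm, as the interface text tells. Its arguments: {"type":"object","properties":{"commands":{"type":"array"}},"required":["commands"]}

```bash
mkdir -p pics; ls; python3 - <<'E'
from rig import *
import cv2,numpy as np
np.set_printoptions(precision=4,suppress=True)
s=read_state();print(s)
for n in("scene","top"):
    p,d=capture(n);cv2.imwrite(f"pics/{n}0.png",p[:,:,::-1]);np.savez(f"{n}0.npz",p=p,d=d)
    c=camera_model(n);print(n,c)
E
```

```text
pics
{'time_s': 0.0, 'joint_positions': array([ 53.7177,  30.2791,  82.1579,  -0.0026,  67.6876, -10.2276]), 'qvel': array([ 0.0618, -0.0683,  0.0161,  0.033 ,  0.1153,  0.0054]), 'tau': array([  0.0005, -44.0039, -17.6595,   0.0634,   0.058 ,  -0.0001]), 'position': array([0.2741, 0.5609, 0.2296]), 'tcp_rot': array([[-0.8984,  0.4392, -0.0013],
       [ 0.4392,  0.8984, -0.0018],
       [ 0.0003, -0.0021, -1.    ]]), 'force': array([-0.0893, -0.9309,  0.2411]), 'moment': array([-0.0184,  0.0256,  0.0143]), 'opening': 1.0062448614168946}
scene {'intrinsics': array([[411.2894,   0.    , 277.6509],
       [  0.    , 411.2894, 205.3995],
       [  0.    ,   0.    ,   1.    ]]), 'pose': array([[ 0.6066,  0.5589, -0.5655,  1.0444],
       [ 0.7948, -0.4102,  0.4472, -0.3993],
       [ 0.018 , -0.7207, -0.693 ,  0.6966],
       [ 0.    ,  0.    ,  0.    ,  1.    ]])}
top {'intrinsics': array([[436.4249,   0.    , 272.0492],
       [  0.    , 436.4249, 214.8589],
       [  0.    ,   0.    ,   1.    ]]), 'pose': array([[ 0.028 , -0.9938,  0.1075,  0.4283],
       [-0.9996, -0.0279,  0.002 ,  0.0089],
       [ 0.0011, -0.1075, -0.9942,  1.0706],
       [ 0.    ,  0.    ,  0.    ,  1.    ]])}
```

View pics/scene0.png

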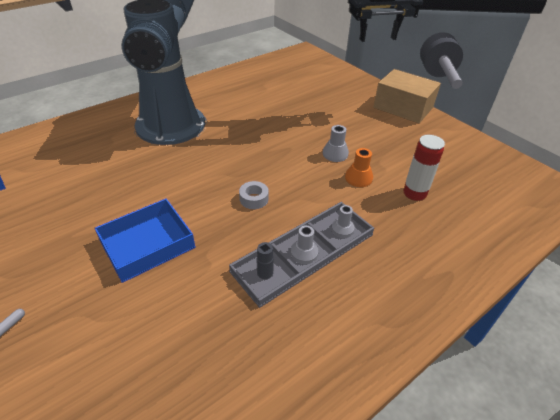

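View pics/top0.png

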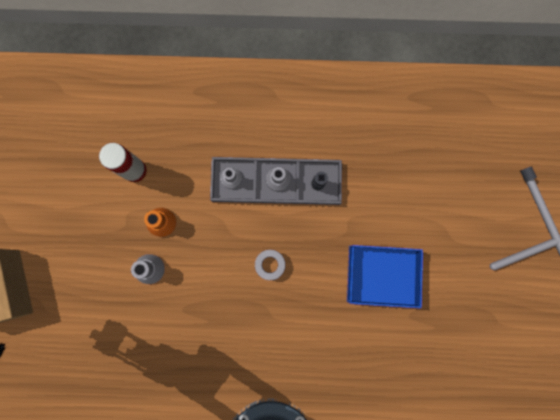

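The arm is out of view at the top. Candidates:
- **Large cone:** grey cone on the bench, top (148,270) / scene (337,143). The lookalikes are the orange cone at top (160,220) and the two small cones in the tray at top (231,178) and (279,178). The ring is at (270,265).
- **Socket:** dark cylinder, top (320,182) / scene (265,260).
- **Bin:** top (385,277).

Next I'll measure them and take close crops.

```bash
cat > h.py <<'E'
import numpy as np,cv2
from rig import *
np.set_printoptions(precision=4,suppress=True)
def cloud(n,d):
    c=camera_model(n);K=c["intrinsics"];T=c["pose"]
    v,u=np.mgrid[:d.shape[0],:d.shape[1]]
    P=np.stack([(u-K[0,2])/K[0,0]*d,(v-K[1,2])/K[1,1]*d,d],-1)
    return P@T[:3,:3].T+T[:3,3]
def ray(n,u,v,z):
    c=camera_model(n);K=c["intrinsics"];T=c["pose"]
    r=T[:3,:3]@np.array([(u-K[0,2])/K[0,0],(v-K[1,2])/K[1,1],1]);o=T[:3,3]
    return o+r*(z-o[2])/r[2]
def proj(n,X):
    c=camera_model(n);K=c["intrinsics"];T=c["pose"]
    q=K@(T[:3,:3].T@(np.asarray(X)-T[:3,3]));return q[:2]/q[2]
E
python3 - <<'E'
from h import *
A={n:np.load(f"{n}0.npz") for n in("scene","top")}
C={n:cloud(n,A[n]["d"]) for n in A}
g={}
rois={"top":dict(cone=(125,245,175,295),orange=(138,200,182,242),cs=(212,158,254,202),cm=(258,158,299,202),sock=(303,158,341,203),ring=(250,245,292,285),bin=(343,240,428,312),can=(95,138,150,188)),
"scene":dict(cone=(315,118,352,163),orange=(343,146,377,190),cs=(330,200,358,240),cm=(288,220,320,262),sock=(254,238,277,282),ring=(235,178,273,212),bin=(92,198,198,278),can=(400,130,447,205))}
for n in rois:
    for k,(a,b,c,d) in rois[n].items():
        P=C[n][b:d,a:c].reshape(-1,3);D=A[n]["d"][b:d,a:c].ravel();P=P[D>0]
        hz=P[:,2];top=np.percentile(hz,99.5);Q=P[hz>top-0.005]
        (cx,cy),r=cv2.minEnclosingCircle(Q[:,:2].astype(np.float32))
        print(n,k,"top z %.4f"%top,"topcirc %.4f %.4f d %.4f"%(cx,cy,2*r),len(Q), "med",np.median(Q[:,:2],0))
    # tray: rim by height 0.02-.03
pics=[]
for n,b in(("top",(100,140,350,300)),("scene",(220,110,380,300))):
    p=A[n]["p"][b[1]:b[3],b[0]:b[2],::-1]
    pics.append(cv2.resize(p,None,fx=3,fy=3,interpolation=cv2.INTER_CUBIC))
cv2.imwrite("pics/ct.png",pics[0]);cv2.imwrite("pics/cs.png",pics[1])
for n in C:
    P=C[n];m=(P[...,2]>0.022)&(P[...,2]<0.03)&(A[n]["d"]>0)
    w=np.zeros(m.shape,bool)
    if n=="top": w[150:212,205:350]=1
    else: w[200:305,225:380]=1
    Q=P[m&w];print(n,"tray",len(Q),Q.min(0),Q.max(0),cv2.minAreaRect((Q[:,:2]*1000).astype(np.float32)))
    m=(P[...,2]>0.04)&(P[...,2]<0.05)&(A[n]["d"]>0);w[:]=0
    a,b,c,d=rois[n]["bin"];w[b:d,a:c]=1
    Q=P[m&w];print(n,"bin",len(Q),cv2.minAreaRect((Q[:,:2]*1000).astype(np.float32)))
E
```

```text
top cone top z 0.0871 topcirc 0.4048 0.3040 d 0.0401 204 med [0.4044 0.3037]
top orange top z 0.0869 topcirc 0.5194 0.2810 d 0.0398 206 med [0.519 0.281]
top cs top z 0.0743 topcirc 0.6319 0.1140 d 0.0273 100 med [0.6314 0.1136]
top cm top z 0.0806 topcirc 0.6329 -0.0010 d 0.0317 129 med [ 0.6333 -0.0021]
top sock top z 0.0888 topcirc 0.6249 -0.0997 d 0.0304 120 med [ 0.625  -0.0989]
top ring top z 0.0332 topcirc 0.4234 0.0125 d 0.0716 365 med [0.4242 0.0115]
top bin top z 0.0469 topcirc 0.4040 -0.2594 d 0.2125 441 med [ 0.4012 -0.2661]
top can top z 0.1630 topcirc 0.6454 0.3542 d 0.0559 440 med [0.6458 0.3546]
scene cone top z 0.0864 topcirc 0.4067 0.3072 d 0.0441 110 med [0.4064 0.3039]
scene orange top z 0.0862 topcirc 0.5193 0.2833 d 0.0421 134 med [0.5218 0.2822]
scene cs top z 0.0745 topcirc 0.6325 0.1155 d 0.0297 100 med [0.6338 0.1147]
scene cm top z 0.0807 topcirc 0.6335 0.0005 d 0.0319 146 med [ 0.6343 -0.0006]
scene sock top z 0.0887 topcirc 0.6252 -0.0983 d 0.0314 161 med [ 0.6265 -0.0981]
scene ring top z 0.0329 topcirc 0.4239 0.0138 d 0.0741 326 med [0.4253 0.0121]
scene bin top z 0.0465 topcirc 0.4046 -0.2582 d 0.2127 571 med [ 0.4188 -0.2652]
scene can top z 0.1618 topcirc 0.6469 0.3560 d 0.0562 279 med [0.6483 0.3553]
scene tray 1524 [ 0.4324 -0.1543  0.022 ] [0.6845 0.1647 0.03  ] ((558.2440795898438, 5.0386199951171875), (251.88619995117188, 318.887451171875), 0.1513197273015976)
scene bin 665 ((404.8962097167969, -257.3244323730469), (166.31106567382812, 139.70672607421875), 88.02188873291016)
top tray 1184 [ 0.5734 -0.1549  0.022 ] [0.6831 0.162  0.03  ] ((628.2130737304688, 3.6505584716796875), (108.60061645507812, 316.69708251953125), 0.3352181017398834)
top bin 490 ((404.4691467285156, -260.15625), (167.3370819091797, 136.0043487548828), 88.20439910888672)
```

```bash
python3 - <<'E'
from h import *
for n in("top","scene"):
    a=np.load(f"{n}0.npz");P=cloud(n,a["d"]);print(n,"table z",np.median(P[300:330,200:300,2]) if n=="scene" else np.median(P[100:130,250:330,2]))
E
```

```text
top table z -0.00022233195698229125
scene table z 0.0004999610579167757
```

View pics/ct.png

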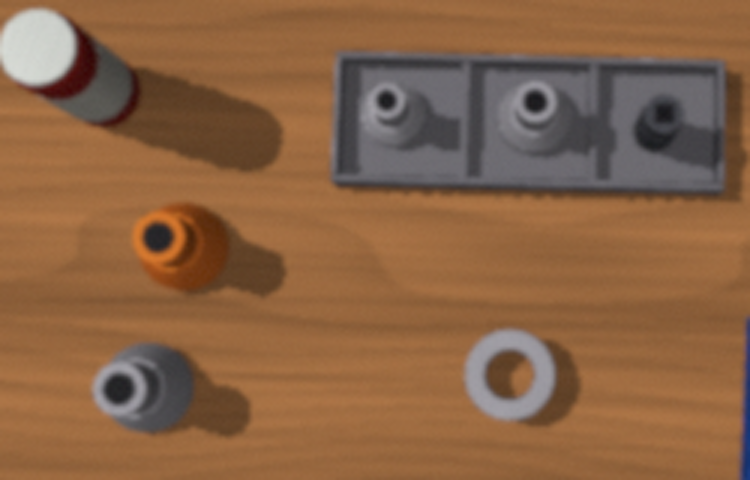

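View pics/cs.png

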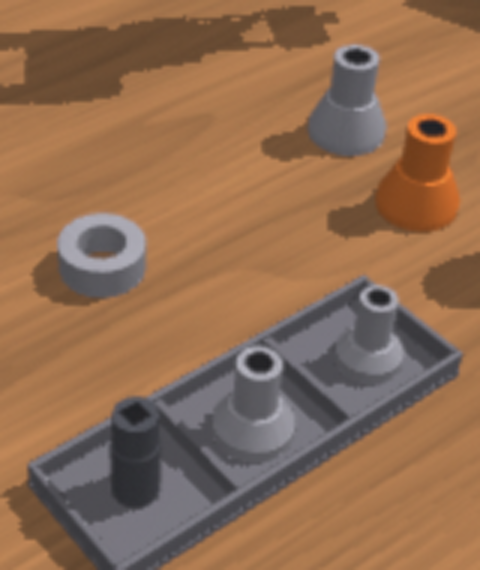

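The crops confirm it. The socket is the dark cylinder in the y = -104 well, and the large cone is the grey one nearest the robot on the left at (0.405, 0.305). I'll turn the jaws along world y first.

>>> arm_command(commands=[{"translation": [0, 0, 0], "dr": [0, 0, -0.87], "jaw": 0}, {"translation": [0, 0, 0], "dr": [0, 0, -0.87], "jaw": 0}, {"translation": [0, 0, 0], "dr": [0, 0, -0.87], "jaw": 0}, {"translation": [0, 0, 0], "dr": [0, 0, -0.87], "jaw": 0}, {"translation": [0, 0, 0], "dr": [0, 0, -0.87], "jaw": 0}, {"translation": [0, 0, 0], "dr": [0, 0, 0], "jaw": 0}])

```text
time_s: 0.6
position: [0.2743, 0.5611, 0.23]
tcp_rot: [[-1.0, -0.002, -0.001], [-0.002, 1.0, -0.001], [0.001, -0.001, -1.0]]
force: [0.6, -0.3, -0.1]
opening: 1.002
```

>>> arm_command(commands=[{"translation": [-0.6, -1, 0], "dr": [0, 0, 0], "jaw": 0}, {"translation": [-0.6, -1, 0], "dr": [0, 0, 0], "jaw": 0}, {"translation": [-0.6, -1, 0], "dr": [0, 0, 0], "jaw": 0}, {"translation": [-0.6, -1, 0], "dr": [0, 0, 0], "jaw": 0}, {"translation": [-0.6, -1, 0], "dr": [0, 0, 0], "jaw": 0}, {"translation": [-0.6, -1, 0], "dr": [0, 0, 0], "jaw": 0}, {"translation": [-0.6, -1, 0], "dr": [0, 0, 0], "jaw": 0}, {"translation": [-0.6, -1, 0], "dr": [0, 0, 0], "jaw": 0}, {"translation": [-0.6, -1, 0], "dr": [0, 0, 0], "jaw": 0}, {"translation": [-0.6, -1, 0], "dr": [0, 0, 0], "jaw": 0}, {"translation": [-0.6, -1, 0], "dr": [0, 0, 0], "jaw": 0}, {"translation": [-0.6, -1, 0], "dr": [0, 0, 0], "jaw": 0}])

```text
time_s: 1.6
position: [0.4551, 0.2603, 0.2304]
tcp_rot: [[-1.0, 0.002, -0.0], [0.002, 1.0, -0.0], [0.0, -0.0, -1.0]]
force: [-0.2, 0.8, 0.6]
opening: 0.999
```

>>> arm_command(commands=[{"translation": [-0.6, -1, 0], "dr": [0, 0, 0], "jaw": 0}, {"translation": [-0.6, -1, 0], "dr": [0, 0, 0], "jaw": 0}, {"translation": [-0.6, -1, 0], "dr": [0, 0, 0], "jaw": 0}, {"translation": [-0.6, -1, 0], "dr": [0, 0, 0], "jaw": 0}, {"translation": [-0.6, -1, 0], "dr": [0, 0, 0], "jaw": 0}, {"translation": [-0.6, -1, 0], "dr": [0, 0, 0], "jaw": 0}, {"translation": [-0.6, -1, 0], "dr": [0, 0, 0], "jaw": 0}, {"translation": [-0.6, -1, 0], "dr": [0, 0, 0], "jaw": 0}, {"translation": [-0.6, -1, 0], "dr": [0, 0, 0], "jaw": 0}, {"translation": [-0.6, -1, 0], "dr": [0, 0, 0], "jaw": 0}, {"translation": [0, 0, 0], "dr": [0, 0, 0], "jaw": 0}, {"translation": [0, 0, 0], "dr": [0, 0, 0], "jaw": 0}])

```text
time_s: 2.6
position: [0.6053, 0.0103, 0.23]
tcp_rot: [[-1.0, 0.004, -0.001], [0.004, 1.0, 0.0], [0.001, 0.0, -1.0]]
force: [-0.2, 0.0, -0.3]
opening: 1.001
```

>>> arm_command(commands=[{"translation": [-0.16, -0.87, 0], "dr": [0, 0, 0], "jaw": 0}, {"translation": [-0.16, -0.87, 0], "dr": [0, 0, 0], "jaw": 0}, {"translation": [-0.16, -0.87, 0], "dr": [0, 0, 0], "jaw": 0}, {"translation": [-0.16, -0.87, 0], "dr": [0, 0, 0], "jaw": 0}, {"translation": [-0.16, -0.87, 0], "dr": [0, 0, 0], "jaw": 0}, {"translation": [0, 0, 1], "dr": [0, 0, 0], "jaw": 0}, {"translation": [0, 0, 1], "dr": [0, 0, 0], "jaw": 0}, {"translation": [0, 0, 1], "dr": [0, 0, 0], "jaw": 0}, {"translation": [0, 0, 1], "dr": [0, 0, 0], "jaw": 0}, {"translation": [0, 0, 0], "dr": [0, 0, 0], "jaw": 0}, {"translation": [0, 0, 0], "dr": [0, 0, 0], "jaw": 0}])

```text
time_s: 3.52
position: [0.6234, -0.0954, 0.1293]
tcp_rot: [[-1.0, -0.001, -0.004], [-0.001, 1.0, 0.002], [0.004, 0.002, -1.0]]
force: [-0.2, 0.2, 0.6]
opening: 1.002
```

```bash
python3 - <<'E'
from h import *
for n in("top","scene"):
    p,d=capture(n);cv2.imwrite(f"pics/{n}1.png",cv2.resize(p[130:230,200:360,::-1] if n=="top" else p[150:310,200:380,::-1],None,fx=4,fy=4)[:600])
print(read_state()["position"])
E
```

```text
[ 0.6258 -0.0965  0.132 ]
```

View pics/scene1.png

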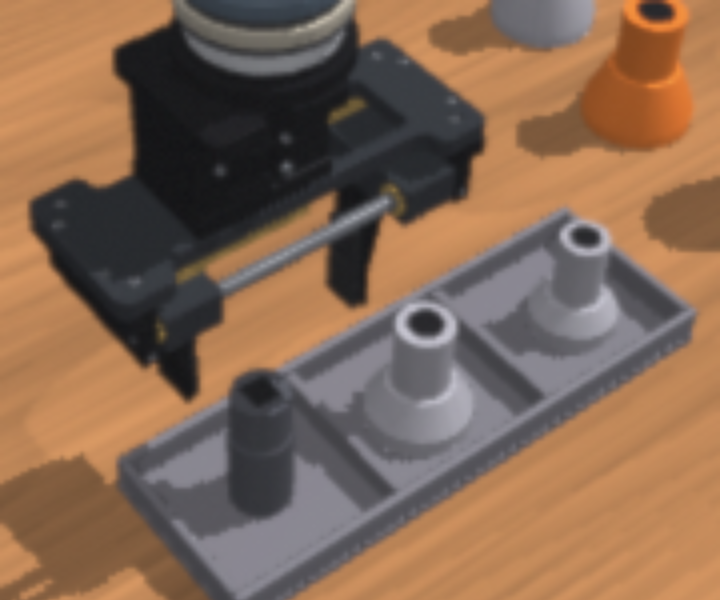

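```bash
python3 - <<'E'
from h import *
s=read_state();print(s["position"],s["time_s"],s["joint_positions"])
x,y,z=s["position"]
for dy in(-.05,.05):
    q=proj("scene",[x,y+dy,z-.008]);print((q-[200,150])*4)
q=proj("scene",[.625,-.099,.086]);print((q-[200,150])*4)
p,d=capture("scene");cv2.imwrite("pics/scene1b.png",p[:,:,::-1])
P=cloud("scene",d)
# fingertip left finger crop (190,390)/4+(200,150)
for u,v in((247,245),(246,240),(287,222),(286,218)): print(u,v,P[v,u])
E
```

```text
[ 0.6258 -0.0965  0.132 ] 3.6167 [ -18.8655   37.5677   85.8202    0.0084   56.492  -108.9358]
[171.257  386.9949]
[344.3872 292.3724]
[255.4196 392.4078]
247 245 [ 0.6353 -0.1433  0.1355]
246 240 [ 0.637  -0.1459  0.1523]
287 222 [ 0.6348 -0.052   0.138 ]
286 218 [ 0.6301 -0.0509  0.1442]
```

View pics/scene1b.png

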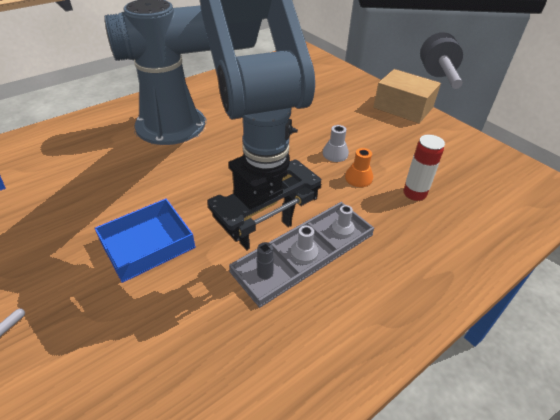

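The scene crop shows the fingers straddling the socket (tips at about (190,390) and (345,300) in the crop, where the projection puts them). Descending and gripping.

>>> arm_command(commands=[{"translation": [0, -0.1, 0.65], "dr": [0, 0, 0], "jaw": 0}, {"translation": [0, 0, 0.65], "dr": [0, 0, 0], "jaw": 0}, {"translation": [0, 0, 0.65], "dr": [0, 0, 0], "jaw": 0}, {"translation": [0, 0, 0.6], "dr": [0, 0, 0], "jaw": 0}, {"translation": [0, 0, 0], "dr": [0, 0, 0], "jaw": 0}, {"translation": [0, 0, 0], "dr": [0, 0, 0], "jaw": 0}])

```text
time_s: 4.17
position: [0.6255, -0.0995, 0.0677]
tcp_rot: [[-1.0, -0.001, 0.001], [-0.001, 1.0, -0.0], [-0.001, -0.0, -1.0]]
force: [0.3, -0.4, 1.1]
opening: 0.996
```

>>> arm_command(commands=[{"translation": [0, 0, 0], "dr": [0, 0, 0], "jaw": 1}, {"translation": [0, 0, 0], "dr": [0, 0, 0], "jaw": 1}, {"translation": [0, 0, 0], "dr": [0, 0, 0], "jaw": 1}, {"translation": [0, 0, 0], "dr": [0, 0, 0], "jaw": 1}, {"translation": [0, 0, 0], "dr": [0, 0, 0], "jaw": 1}, {"translation": [0, 0, 0], "dr": [0, 0, 0], "jaw": 1}, {"translation": [0, 0, 0], "dr": [0, 0, 0], "jaw": 1}, {"translation": [0, 0, 0], "dr": [0, 0, 0], "jaw": 1}, {"translation": [0, 0, 0], "dr": [0, 0, 0], "jaw": 1}])

```text
time_s: 4.92
position: [0.6249, -0.0995, 0.0668]
tcp_rot: [[-1.0, -0.001, -0.0], [-0.001, 1.0, 0.0], [0.0, 0.0, -1.0]]
force: [0.1, 0.0, -0.5]
opening: 0.403
```

>>> arm_command(commands=[{"translation": [0, 0, 0], "dr": [0, 0, 0], "jaw": 1}, {"translation": [0, 0, 0], "dr": [0, 0, 0], "jaw": 1}, {"translation": [0, 0, 0], "dr": [0, 0, 0], "jaw": 1}])

```text
time_s: 5.17
position: [0.6249, -0.0994, 0.0667]
tcp_rot: [[-1.0, -0.001, -0.0], [-0.001, 1.0, 0.0], [0.0, 0.0, -1.0]]
force: [0.0, 0.1, -0.1]
opening: 0.345
```

>>> arm_command(commands=[{"translation": [0, 0, -0.4], "dr": [0, 0, 0], "jaw": 1}, {"translation": [0, 0, -0.8], "dr": [0, 0, 0], "jaw": 1}, {"translation": [0, 0, -1], "dr": [0, 0, 0], "jaw": 1}, {"translation": [0, 0, -1], "dr": [0, 0, 0], "jaw": 1}, {"translation": [0, 0, -1], "dr": [0, 0, 0], "jaw": 1}, {"translation": [0, 0, 0], "dr": [0, 0, 0], "jaw": 1}, {"translation": [0, 0, 0], "dr": [0, 0, 0], "jaw": 1}])

```text
time_s: 5.75
position: [0.6258, -0.0998, 0.1736]
tcp_rot: [[-1.0, -0.001, 0.004], [-0.001, 1.0, -0.001], [-0.004, -0.001, -1.0]]
force: [0.3, 0.1, -2.6]
opening: 0.34
```

```bash
python3 - <<'E'
from h import *
p,d=capture("scene");cv2.imwrite("pics/scene2.png",p[:,:,::-1])
s=read_state();print(s["position"],s["force"],s["opening"])
E
```

```text
[ 0.6245 -0.0994  0.1718] [-0.5058  0.3406 -2.6819] 0.34354615807147093
```

View pics/scene2.png

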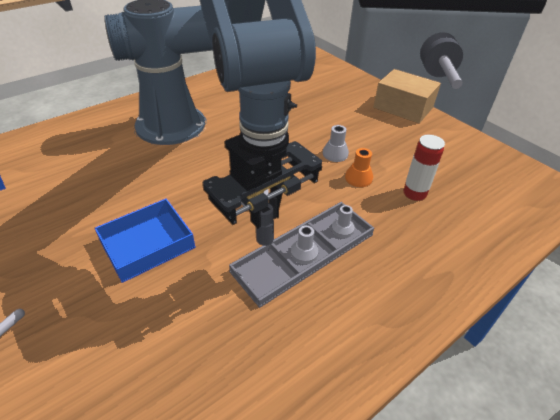

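The socket hangs in the jaws at (265,225), with a 2.6 N load matching its weight. Now over to the bin.

>>> arm_command(commands=[{"translation": [0.88, -0.64, 0], "dr": [0, 0, 0], "jaw": 1}, {"translation": [0.88, -0.64, 0], "dr": [0, 0, 0], "jaw": 1}, {"translation": [0.88, -0.64, 0], "dr": [0, 0, 0], "jaw": 1}, {"translation": [0.88, -0.64, 0], "dr": [0, 0, 0], "jaw": 1}, {"translation": [0.88, -0.64, 0], "dr": [0, 0, 0], "jaw": 1}, {"translation": [0.88, -0.64, 0], "dr": [0, 0, 0], "jaw": 1}, {"translation": [0.88, -0.64, 0], "dr": [0, 0, 0], "jaw": 1}, {"translation": [0.88, -0.64, 0], "dr": [0, 0, 0], "jaw": 1}, {"translation": [0.88, -0.64, 0], "dr": [0, 0, 0], "jaw": 1}, {"translation": [0.88, -0.64, 0], "dr": [0, 0, 0], "jaw": 1}, {"translation": [0, 0, 0], "dr": [0, 0, 0], "jaw": 1}, {"translation": [0, 0, 0], "dr": [0, 0, 0], "jaw": 1}])

```text
time_s: 6.8
position: [0.4033, -0.2595, 0.1704]
tcp_rot: [[-1.0, 0.002, -0.003], [0.002, 1.0, 0.003], [0.003, 0.003, -1.0]]
force: [-0.1, 0.8, -1.5]
opening: 0.34
```

>>> arm_command(commands=[{"translation": [0, 0, 0.9], "dr": [0, 0, 0], "jaw": 1}, {"translation": [0, 0, 0.9], "dr": [0, 0, 0], "jaw": 1}, {"translation": [0, 0, 0.9], "dr": [0, 0, 0], "jaw": 1}, {"translation": [0, 0, 0.6], "dr": [0, 0, 0], "jaw": 1}, {"translation": [0, 0, 0.4], "dr": [0, 0, 0], "jaw": 1}, {"translation": [0, 0, 0.4], "dr": [0, 0, 0], "jaw": 1}, {"translation": [0, 0, 0], "dr": [0, 0, 0], "jaw": 1}, {"translation": [0, 0, 0], "dr": [0, 0, 0], "jaw": 1}])

```text
time_s: 7.47
position: [0.4052, -0.2589, 0.0686]
tcp_rot: [[-1.0, -0.002, -0.001], [-0.002, 1.0, 0.001], [0.001, 0.001, -1.0]]
force: [-0.3, 0.3, -2.0]
opening: 0.344
```

>>> arm_command(commands=[{"translation": [0, 0, 0], "dr": [0, 0, 0], "jaw": 0}, {"translation": [0, 0, 0], "dr": [0, 0, 0], "jaw": 0}, {"translation": [0, 0, 0], "dr": [0, 0, 0], "jaw": 0}, {"translation": [0, 0, 0], "dr": [0, 0, 0], "jaw": 0}, {"translation": [0, 0, 0], "dr": [0, 0, 0], "jaw": 0}, {"translation": [0, 0, 0], "dr": [0, 0, 0], "jaw": 0}, {"translation": [0, 0, 0], "dr": [0, 0, 0], "jaw": 0}, {"translation": [0, 0, 0], "dr": [0, 0, 0], "jaw": 0}])

```text
time_s: 8.13
position: [0.4051, -0.2598, 0.0694]
tcp_rot: [[-1.0, -0.001, 0.0], [-0.001, 1.0, -0.0], [-0.0, -0.0, -1.0]]
force: [-0.1, -0.2, 0.0]
opening: 0.865
```

Rising, then heading for the cone.

>>> arm_command(commands=[{"translation": [0, 0, -0.5], "dr": [0, 0, 0], "jaw": 0}, {"translation": [0, 0, -1], "dr": [0, 0, 0], "jaw": 0}, {"translation": [0, 0, -1], "dr": [0, 0, 0], "jaw": 0}, {"translation": [0, 0, -1], "dr": [0, 0, 0], "jaw": 0}, {"translation": [0, 0, -1], "dr": [0, 0, 0], "jaw": 0}, {"translation": [0, 1, 0], "dr": [0, 0, 0], "jaw": 0}, {"translation": [0, 1, 0], "dr": [0, 0, 0], "jaw": 0}, {"translation": [0, 1, 0], "dr": [0, 0, 0], "jaw": 0}, {"translation": [0, 1, 0], "dr": [0, 0, 0], "jaw": 0}, {"translation": [0, 1, 0], "dr": [0, 0, 0], "jaw": 0}, {"translation": [0, 1, 0], "dr": [0, 0, 0], "jaw": 0}, {"translation": [0, 1, 0], "dr": [0, 0, 0], "jaw": 0}])

```text
time_s: 9.13
position: [0.4047, -0.0835, 0.1818]
tcp_rot: [[-1.0, -0.0, -0.0], [-0.0, 1.0, 0.0], [0.0, 0.0, -1.0]]
force: [0.1, -0.6, 0.2]
opening: 0.999
```

```bash
python3 - <<'E'
from h import *
p,d=capture("scene");cv2.imwrite("pics/scene3.png",p[:,:,::-1])
s=read_state();print(s["position"],s["force"],s["opening"],s["time_s"])
E
```

```text
[ 0.4026 -0.0793  0.1816] [-1.3221  2.9403 -0.0486] 0.9976435363115745 9.1833
```

View pics/scene3.png

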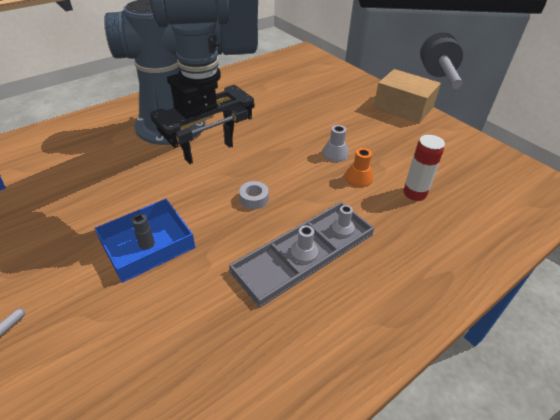

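The socket stands in the bin at (143,232) and the well is empty. Moving on to the cone.

>>> arm_command(commands=[{"translation": [0, 1, 0], "dr": [0, 0, 0], "jaw": 0}, {"translation": [0, 1, 0], "dr": [0, 0, 0], "jaw": 0}, {"translation": [0, 1, 0], "dr": [0, 0, 0], "jaw": 0}, {"translation": [0, 1, 0], "dr": [0, 0, 0], "jaw": 0}, {"translation": [0, 1, 0], "dr": [0, 0, 0], "jaw": 0}, {"translation": [0, 1, 0], "dr": [0, 0, 0], "jaw": 0}, {"translation": [0, 1, 0], "dr": [0, 0, 0], "jaw": 0}, {"translation": [0, 1, 0], "dr": [0, 0, 0], "jaw": 0}, {"translation": [0, 1, 0], "dr": [0, 0, 0], "jaw": 0}, {"translation": [0, 1, 0], "dr": [0, 0, 0], "jaw": 0}, {"translation": [0, 1, 0], "dr": [0, 0, 0], "jaw": 0}, {"translation": [0, 1, 0], "dr": [0, 0, 0], "jaw": 0}])

```text
time_s: 10.18
position: [0.4045, 0.2164, 0.1818]
tcp_rot: [[-1.0, -0.001, -0.0], [-0.001, 1.0, -0.0], [0.0, -0.0, -1.0]]
force: [0.1, 0.5, 0.7]
opening: 0.999
```

>>> arm_command(commands=[{"translation": [0, 1, 0], "dr": [0, 0, 0], "jaw": 0}, {"translation": [0, 1, 0], "dr": [0, 0, 0], "jaw": 0}, {"translation": [0, 0.6, 0], "dr": [0, 0, 0], "jaw": 0}, {"translation": [0, 0, 0], "dr": [0, 0, 0], "jaw": 0}, {"translation": [0, 0, 0], "dr": [0, 0, 0], "jaw": 0}, {"translation": [0, 0, 0], "dr": [0, 0, 0], "jaw": 0}])

```text
time_s: 10.68
position: [0.4043, 0.2796, 0.1816]
tcp_rot: [[-1.0, -0.001, -0.001], [-0.001, 1.0, -0.001], [0.001, -0.001, -1.0]]
force: [0.0, -0.1, 0.3]
opening: 1.001
```

>>> arm_command(commands=[{"translation": [-0.05, 1, 0], "dr": [0, 0, 0], "jaw": 0}, {"translation": [0, 0, 0], "dr": [0, 0, 0], "jaw": 0}, {"translation": [0, 0, 1], "dr": [0, 0, 0], "jaw": 0}, {"translation": [0, 0, 1], "dr": [0, 0, 0], "jaw": 0}, {"translation": [0, 0, 1], "dr": [0, 0, 0], "jaw": 0}, {"translation": [0, 0, 0], "dr": [0, 0, 0], "jaw": 0}, {"translation": [0, 0, 0], "dr": [0, 0, 0], "jaw": 0}])

```text
time_s: 11.27
position: [0.4051, 0.3038, 0.106]
tcp_rot: [[-1.0, 0.0, -0.004], [0.0, 1.0, -0.002], [0.004, -0.002, -1.0]]
force: [1.1, 0.7, 1.2]
opening: 1.0
```

```bash
python3 - <<'E'
from h import *
p,d=capture("scene");cv2.imwrite("pics/scene4.png",cv2.resize(p[60:210,270:450,::-1],None,fx=4,fy=4))
s=read_state();print(s["position"],s["force"],s["opening"],s["time_s"])
E
```

```text
[0.4062 0.3045 0.1071] [0.8819 0.0027 0.3727] 0.9946446876619544 11.3167
```

View pics/scene4.png

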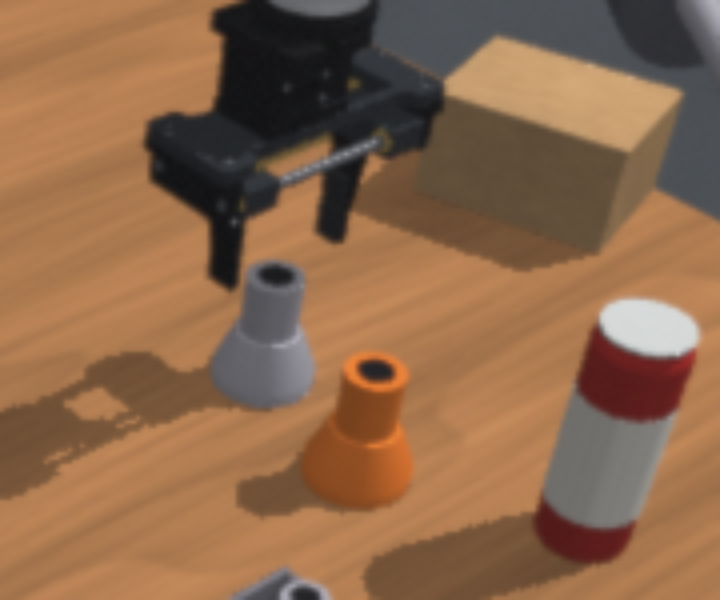

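The fingers straddle the grey cone's collar, whose top is at crop (273,275). The orange cone is clear. Descending 53 mm.

>>> arm_command(commands=[{"translation": [0, 0, 0.7], "dr": [0, 0, 0], "jaw": 0}, {"translation": [0, 0, 0.7], "dr": [0, 0, 0], "jaw": 0}, {"translation": [0, 0, 0.4], "dr": [0, 0, 0], "jaw": 0}, {"translation": [0, 0, 0.3], "dr": [0, 0, 0], "jaw": 0}, {"translation": [0, 0, 0], "dr": [0, 0, 0], "jaw": 0}, {"translation": [0, 0, 0], "dr": [0, 0, 0], "jaw": 0}])

```text
time_s: 11.82
position: [0.4063, 0.3054, 0.0548]
tcp_rot: [[-1.0, -0.001, 0.001], [-0.001, 1.0, 0.0], [-0.001, 0.0, -1.0]]
force: [-0.1, -0.1, -0.1]
opening: 1.0
```

>>> arm_command(commands=[{"translation": [0, 0, 0], "dr": [0, 0, 0], "jaw": 1}, {"translation": [0, 0, 0], "dr": [0, 0, 0], "jaw": 1}, {"translation": [0, 0, 0], "dr": [0, 0, 0], "jaw": 1}, {"translation": [0, 0, 0], "dr": [0, 0, 0], "jaw": 1}, {"translation": [0, 0, 0], "dr": [0, 0, 0], "jaw": 1}, {"translation": [0, 0, 0], "dr": [0, 0, 0], "jaw": 1}, {"translation": [0, 0, 0], "dr": [0, 0, 0], "jaw": 1}, {"translation": [0, 0, 0], "dr": [0, 0, 0], "jaw": 1}, {"translation": [0, 0, 0], "dr": [0, 0, 0], "jaw": 1}, {"translation": [0, 0, 0], "dr": [0, 0, 0], "jaw": 1}, {"translation": [0, 0, 0], "dr": [0, 0, 0], "jaw": 1}])

```text
time_s: 12.73
position: [0.406, 0.3055, 0.0543]
tcp_rot: [[-1.0, -0.001, 0.0], [-0.001, 1.0, 0.0], [-0.0, 0.0, -1.0]]
force: [0.2, 2.4, -0.5]
opening: 0.446
```

>>> arm_command(commands=[{"translation": [0, 0, -0.2], "dr": [0, 0, 0], "jaw": 1}, {"translation": [0, 0, -0.2], "dr": [0, 0, 0], "jaw": 1}, {"translation": [0, 0, 0], "dr": [0, 0, 0], "jaw": 1}, {"translation": [0, 0, 0], "dr": [0, 0, 0], "jaw": 1}])

```text
time_s: 13.07
position: [0.4057, 0.3051, 0.0643]
tcp_rot: [[-1.0, -0.001, -0.0], [-0.001, 1.0, -0.0], [0.0, -0.0, -1.0]]
force: [-0.1, -0.5, -7.8]
opening: 0.445
```

The cone is held (38.7 mm opening, weight felt). Lifting, then over to the well.

>>> arm_command(commands=[{"translation": [0, 0, -0.5], "dr": [0, 0, 0], "jaw": 1}, {"translation": [0, 0, -0.8], "dr": [0, 0, 0], "jaw": 1}, {"translation": [0, 0, -0.9], "dr": [0, 0, 0], "jaw": 1}, {"translation": [0, 0, -0.9], "dr": [0, 0, 0], "jaw": 1}, {"translation": [0, 0, -0.9], "dr": [0, 0, 0], "jaw": 1}, {"translation": [0, 0, -0.7], "dr": [0, 0, 0], "jaw": 1}, {"translation": [0, 0, -0.3], "dr": [0, 0, 0], "jaw": 1}, {"translation": [0, 0, 0], "dr": [0, 0, 0], "jaw": 1}, {"translation": [0, 0, 0], "dr": [0, 0, 0], "jaw": 1}])

```text
time_s: 13.82
position: [0.4053, 0.305, 0.1887]
tcp_rot: [[-1.0, -0.001, -0.001], [-0.001, 1.0, -0.001], [0.001, -0.001, -1.0]]
force: [-0.3, 0.5, -7.3]
opening: 0.447
```

```bash
python3 - <<'E'
from h import *
p,d=capture("scene");cv2.imwrite("pics/scene5.png",p[:,:,::-1])
s=read_state();print(s["position"],s["force"],s["opening"],s["time_s"])
E
```

```text
[0.4048 0.3047 0.1881] [-0.5871 -0.6611 -7.6756] 0.4477990233234736 13.8667
```

View pics/scene5.png

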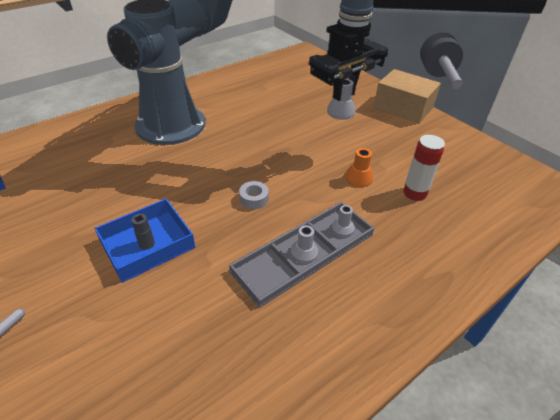

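The cone hangs upright in the jaws at (342,100). Carrying it over: 18 rows of (-0.5, -0.9).

>>> arm_command(commands=[{"translation": [-0.5, -0.9, 0], "dr": [0, 0, 0], "jaw": 1}, {"translation": [-0.5, -0.9, 0], "dr": [0, 0, 0], "jaw": 1}, {"translation": [-0.5, -0.9, 0], "dr": [0, 0, 0], "jaw": 1}, {"translation": [-0.5, -0.9, 0], "dr": [0, 0, 0], "jaw": 1}, {"translation": [-0.5, -0.9, 0], "dr": [0, 0, 0], "jaw": 1}, {"translation": [-0.5, -0.9, 0], "dr": [0, 0, 0], "jaw": 1}, {"translation": [-0.5, -0.9, 0], "dr": [0, 0, 0], "jaw": 1}, {"translation": [-0.5, -0.9, 0], "dr": [0, 0, 0], "jaw": 1}, {"translation": [-0.5, -0.9, 0], "dr": [0, 0, 0], "jaw": 1}, {"translation": [-0.5, -0.9, 0], "dr": [0, 0, 0], "jaw": 1}, {"translation": [-0.5, -0.9, 0], "dr": [0, 0, 0], "jaw": 1}, {"translation": [-0.5, -0.9, 0], "dr": [0, 0, 0], "jaw": 1}])

```text
time_s: 14.87
position: [0.5552, 0.0343, 0.187]
tcp_rot: [[-1.0, -0.0, -0.005], [-0.0, 1.0, 0.001], [0.005, 0.001, -1.0]]
force: [-0.2, 0.7, -6.5]
opening: 0.446
```

>>> arm_command(commands=[{"translation": [-0.5, -0.9, 0], "dr": [0, 0, 0], "jaw": 1}, {"translation": [-0.5, -0.9, 0], "dr": [0, 0, 0], "jaw": 1}, {"translation": [-0.5, -0.9, 0], "dr": [0, 0, 0], "jaw": 1}, {"translation": [-0.5, -0.9, 0], "dr": [0, 0, 0], "jaw": 1}, {"translation": [-0.5, -0.9, 0], "dr": [0, 0, 0], "jaw": 1}, {"translation": [-0.5, -0.9, 0], "dr": [0, 0, 0], "jaw": 1}, {"translation": [0, 0, 0], "dr": [0, 0, 0], "jaw": 1}, {"translation": [0, 0, 0], "dr": [0, 0, 0], "jaw": 1}, {"translation": [0, 0, 0], "dr": [0, 0, 0], "jaw": 1}])

```text
time_s: 15.62
position: [0.6294, -0.0989, 0.1867]
tcp_rot: [[-1.0, 0.0, -0.006], [0.0, 1.0, 0.002], [0.006, 0.002, -1.0]]
force: [-0.1, -0.4, -7.6]
opening: 0.445
```

```bash
python3 - <<'E'
from h import *
p,d=capture("scene");cv2.imwrite("pics/scene6.png",cv2.resize(p[130:310,200:400,::-1],None,fx=3,fy=3))
s=read_state();print(s["position"],s["force"],s["opening"],s["time_s"])
E
```

```text
[ 0.6294 -0.0985  0.1871] [-0.6733  0.4321 -7.13  ] 0.4423300043781323 15.6667
```

View pics/scene6.png

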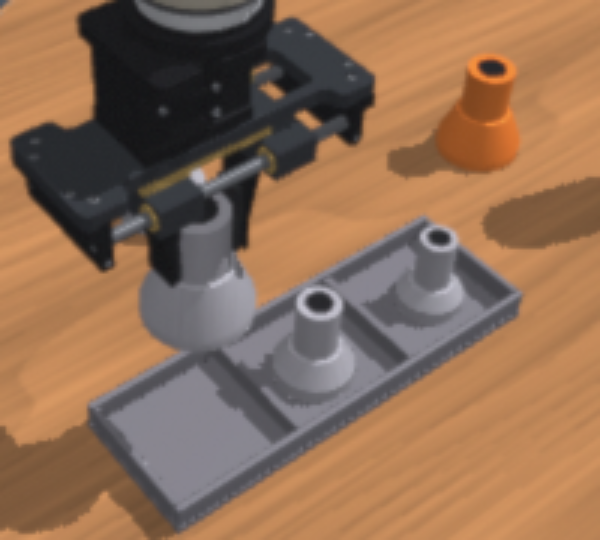

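Cone upright over the free well. Lowering most of the way.

>>> arm_command(commands=[{"translation": [0, -0.05, 0.6], "dr": [0, 0, 0], "jaw": 1}, {"translation": [0, 0, 0.8], "dr": [0, 0, 0], "jaw": 1}, {"translation": [0, 0, 0.8], "dr": [0, 0, 0], "jaw": 1}, {"translation": [0, 0, 0.8], "dr": [0, 0, 0], "jaw": 1}, {"translation": [0, 0, 0.6], "dr": [0, 0, 0], "jaw": 1}, {"translation": [0, 0, 0.5], "dr": [0, 0, 0], "jaw": 1}, {"translation": [0, 0, 0.4], "dr": [0, 0, 0], "jaw": 1}, {"translation": [0, 0, 0.2], "dr": [0, 0, 0], "jaw": 1}, {"translation": [0, 0, 0], "dr": [0, 0, 0], "jaw": 1}, {"translation": [0, 0, 0], "dr": [0, 0, 0], "jaw": 1}, {"translation": [0, 0, 0], "dr": [0, 0, 0], "jaw": 1}])

```text
time_s: 16.58
position: [0.6321, -0.101, 0.0728]
tcp_rot: [[-1.0, -0.001, 0.002], [-0.001, 1.0, -0.001], [-0.002, -0.001, -1.0]]
force: [0.2, -0.8, -8.2]
opening: 0.445
```

```bash
python3 - <<'E'
from h import *
p,d=capture("scene");cv2.imwrite("pics/scene7.png",cv2.resize(p[130:310,200:400,::-1],None,fx=3,fy=3))
s=read_state();print(s["position"],s["force"],s["opening"],s["time_s"])
E
```

```text
[ 0.6322 -0.1011  0.073 ] [ 0.0955 -0.1712 -6.887 ] 0.442002954067188 16.6333
```

View pics/scene7.png

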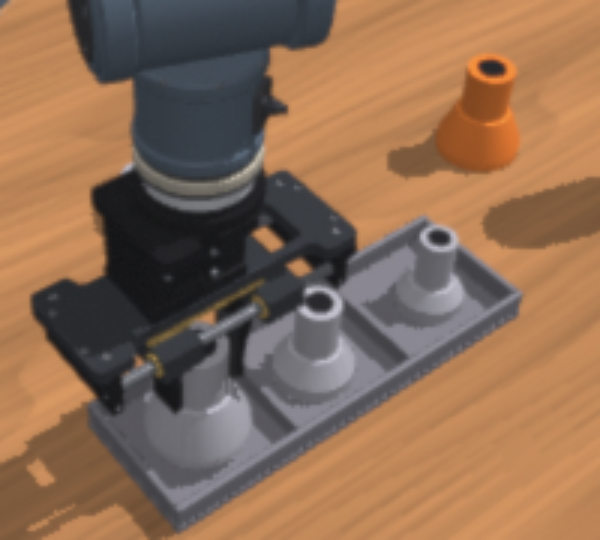

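>>> arm_command(commands=[{"translation": [0.1, 0.04, 0.15], "dr": [0, 0, 0], "jaw": 1}, {"translation": [0, 0, 0.1], "dr": [0, 0, 0], "jaw": 1}, {"translation": [0, 0, 0.1], "dr": [0, 0, 0], "jaw": 1}, {"translation": [0, 0, 0], "dr": [0, 0, 0], "jaw": 1}, {"translation": [0, 0, 0], "dr": [0, 0, 0], "jaw": 1}])

```text
time_s: 17.05
position: [0.6285, -0.0997, 0.0628]
tcp_rot: [[-1.0, -0.001, -0.001], [-0.001, 1.0, 0.0], [0.001, 0.0, -1.0]]
force: [0.5, 0.5, -7.3]
opening: 0.448
```

>>> arm_command(commands=[{"translation": [0, 0, 0.08], "dr": [0, 0, 0], "jaw": 1}, {"translation": [0, 0, 0], "dr": [0, 0, 0], "jaw": 1}, {"translation": [0, 0, 0], "dr": [0, 0, 0], "jaw": 1}])

```text
time_s: 17.3
position: [0.6287, -0.0998, 0.0609]
tcp_rot: [[-1.0, -0.001, -0.0], [-0.001, 1.0, 0.0], [0.0, 0.0, -1.0]]
force: [0.3, -0.6, -7.1]
opening: 0.45
```

>>> arm_command(commands=[{"translation": [0, 0, 0.06], "dr": [0, 0, 0], "jaw": 1}, {"translation": [0, 0, 0], "dr": [0, 0, 0], "jaw": 1}, {"translation": [0, 0, 0], "dr": [0, 0, 0], "jaw": 1}])

```text
time_s: 17.55
position: [0.629, -0.0998, 0.0604]
tcp_rot: [[-1.0, -0.001, 0.001], [-0.001, 1.0, -0.0], [-0.001, -0.0, -1.0]]
force: [-1.0, 0.5, -0.8]
opening: 0.447
```

The load fell from -7 N to about -1 N, so the cone is resting on the well floor. Releasing.

>>> arm_command(commands=[{"translation": [0, 0, 0], "dr": [0, 0, 0], "jaw": 0}, {"translation": [0, 0, 0], "dr": [0, 0, 0], "jaw": 0}, {"translation": [0, 0, 0], "dr": [0, 0, 0], "jaw": 0}, {"translation": [0, 0, 0], "dr": [0, 0, 0], "jaw": 0}, {"translation": [0, 0, 0], "dr": [0, 0, 0], "jaw": 0}, {"translation": [0, 0, 0], "dr": [0, 0, 0], "jaw": 0}, {"translation": [0, 0, 0], "dr": [0, 0, 0], "jaw": 0}, {"translation": [0, 0, 0], "dr": [0, 0, 0], "jaw": 0}])

```text
time_s: 18.22
position: [0.6288, -0.0998, 0.0595]
tcp_rot: [[-1.0, -0.001, -0.0], [-0.001, 1.0, -0.0], [0.0, -0.0, -1.0]]
force: [-0.1, -0.3, 0.4]
opening: 0.951
```

>>> arm_command(commands=[{"translation": [0, 0, -0.5], "dr": [0, 0, 0], "jaw": 0}, {"translation": [0, 0, -0.8], "dr": [0, 0, 0], "jaw": 0}, {"translation": [0, 0, -1], "dr": [0, 0, 0], "jaw": 0}, {"translation": [0, 0, -1], "dr": [0, 0, 0], "jaw": 0}, {"translation": [0, 0, -1], "dr": [0, 0, 0], "jaw": 0}, {"translation": [0, 0, -1], "dr": [0, 0, 0], "jaw": 0}, {"translation": [1, 0, 0], "dr": [0, 0, 0], "jaw": 0}, {"translation": [1, 0, 0], "dr": [0, 0, 0], "jaw": 0}, {"translation": [1, 0, 0], "dr": [0, 0, 0], "jaw": 0}, {"translation": [1, 0, 0], "dr": [0, 0, 0], "jaw": 0}, {"translation": [0, 0, 0], "dr": [0, 0, 0], "jaw": 0}, {"translation": [0, 0, 0], "dr": [0, 0, 0], "jaw": 0}])

```text
time_s: 19.22
position: [0.5278, -0.0997, 0.1931]
tcp_rot: [[-1.0, 0.0, 0.001], [0.0, 1.0, -0.0], [-0.001, -0.0, -1.0]]
force: [0.8, 0.7, 0.3]
opening: 1.004
```

```bash
python3 - <<'E'
from h import *
s=read_state();print(s["position"],s["force"],s["opening"],s["time_s"])
p,d=capture("scene");cv2.imwrite("pics/scene8.png",p[:,:,::-1]);P=cloud("scene",d)
p2,d2=capture("top");cv2.imwrite("pics/top8.png",p2[:,:,::-1]);P2=cloud("top",d2)
for n,C,D in(("scene",P,d),("top",P2,d2)):
    for k,(x,y,h,r) in dict(cone=(.629,-.1,.09,.03),sock=(.405,-.259,.084,.045),cm=(.633,-.0005,.078,.03),cs=(.632,.114,.072,.03),ring=(.4236,.013,.03,.05)).items():
        m=(D>0)&(np.hypot(C[...,0]-x,C[...,1]-y)<r)&(abs(C[...,2]-h)<.006)
        Q=C[m]
        if len(Q)<10: print(n,k,"few",len(Q));continue
        c,rr=cv2.minEnclosingCircle(Q[:,:2].astype(np.float32));print(n,k,len(Q),np.round(c,4),round(2*rr,4),"z %.4f"%np.percentile(Q[:,2],99))
E
```

```text
[ 0.5278 -0.0997  0.1931] [0.8279 0.665  0.2723] 1.0035053626019763 19.2167
scene cone 300 [ 0.6285 -0.0983] 0.0422 z 0.0933
scene sock 152 [ 0.407  -0.2596] 0.0323 z 0.0868
scene cm 168 [0.6337 0.0005] 0.0332 z 0.0807
scene cs 117 [0.6323 0.1151] 0.0304 z 0.0746
scene ring 390 [0.4247 0.0155] 0.0758 z 0.0333
top cone few 0
top sock 144 [ 0.4063 -0.2616] 0.0306 z 0.0876
top cm 151 [ 0.6327 -0.0011] 0.032 z 0.0809
top cs 116 [0.6316 0.1138] 0.0276 z 0.0763
top ring 367 [0.4233 0.0125] 0.0718 z 0.0338
```

View pics/scene8.png

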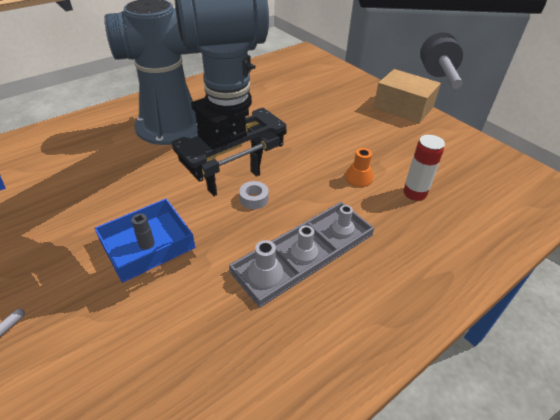

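The cone stands in the freed well at (265,262), the socket is upright in the bin at (143,232), and the arm is clear. Handing in.

```bash
python3 -c "
from rig import *
print(hand_in())"
```

```text
the job is handed in; nothing more can be done
None
```

I put the socket in the blue bin, then set the large grey cone upright in the well it came from. I handed in at about 19 s of the 53 s allowed; no verdict was reported.

- **Cone:** its axis measured (0.6285, -0.098), against a well centre estimated at (0.629, -0.100). Its top was about 0.093 m in the depth image, which reads 2–3 mm high, so about 0.090 m as expected for a cone on the well floor. The wrist load fell to about -1 N just before I let go, so the cone was already resting on the floor. Only the scene camera gave this measurement, as the top view found no cone points there (probably hidden by the arm).
- **Socket:** it stands in the bin within 3 mm of the bin's middle in both views.
- **Other objects:** the two small cones and the spacer ring measured within 2–3 mm of where they started. I checked the can and the orange cone only by eye in the last picture, and they look unmoved. The gripper was open and clear of everything.

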